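Park the kiln probe and hold the colour kiln open

ROBOT

A 6-joint arm with a two-finger parallel gripper is mounted at the origin on the work surface. World frame = base frame: x ahead of the robot, y to its left, z up, the work surface at z = 0. Lengths are in m, angles in rad, forces in N, time in s.
With the tool pointing down it reaches from about 0.225 to 0.875 m from the base axis. Payload 3.4 kg.
Tool frame: the origin (TCP) lies midway between the tips of the shut fingers; the grasp point (between the pads) lies 19 mm behind it (manip.pinch_z is the z of the grasp point in the tool frame, in m); z points along the fingers, x is the direction in which the jaws open and shut, and the axes are right-handed (so a half turn about z gives the same grasp; the last joint's range is limited). The gripper opens to 85 mm and grips with 20 to 120 N. Pads are 22 mm wide; open, the fingers measure 114 mm over their backs; the gripper's body (76 mm by 85 mm) begins 54 mm behind the grasp point. The pads swing forward as they close: fully open they stand 13 mm farther back than shut.
Start: joints at [-1.233, 0.276, 1.505, -0, 1.361, -0.121], TCP at [0.255, -0.516, 0.231] pointing down, gripper open.
Joint ranges: [-2.89, 2.89], [-0.75, 2.08], [0.22, 2.7], [-1.18, 4.32], [0.11, 2.71], [-2.7, 2.7]. Speed limits (rad/s): [2.57, 2.57, 3.14, 3.14, 3.14, 3.14].

INTERFACE

Orientations are given as a unit quaternion [w, x, y, z].
In Python, from rig import manip gives the robot as it stands. The module is installed in compiled form; this text tells all that it offers.
- The arm moves only by the tool drive_tool, never from a script. Its argument "steps" is a list of rows, each a list of 5 numbers: the shift along the tool's x, y, z in mm, then the turn about the tool's z in rad, then the gripper command: -1 is shut, 1 is fully open, values between are in proportion. A call has 1 to 5 rows; each row is the pose to reach, as a shift and turn from the pose measured when the call began, along the tool's axes at that moment; what a row does not reach only later rows make up. A row lasts 1/10 s, in which the tool goes at most 50 mm and 8.59 degrees, less where a joint would pass 70% of its speed; a pose out of reach is approached as far as the arm can. A call with a gripper value outside its range is refused whole. The fingers move at their own pace and stop on an object; "squeeze" is the grip in N (left out, the last holds). Time passes only in rows, so rows that repeat a pose let the fingers close. It gives the time, the measured TCP pose, the force and the opening at its end, in the units of the state.
- manip.get_state(): the state, without advancing time (a new reading comes with each control period).
- manip.get_image(name): name is "scene" or "top"; returns the picture (384x512x3 uint8, blue, green, red); there is no depth.
- manip.get_calibration(name): a dict with "camera_matrix" (3x3 intrinsics, pixels), "rvec" (rotation vector, rad) and "tvec" (3), from world to camera coordinates, as OpenCV has them. Camera axes: x right, y down, z forward; pixel columns grow to the right and rows downward; lengths in m; the calibration is good to about 2 mm. A picture is of the moment at which its call begins. get_calibration takes no time and is no camera call.
- manip.sign_off(): hands the job in, once; it reports no verdict.
Trained networks look in the newest picture that a camera, given by its name, has taken for a name from the list of things; names that differ only in an ending like _2 or _b are one class to them, and where a whole thing is asked for, a point or a joint stands for the part that bears it (a point fixed in the world has none). Each returns a list of dicts, best first, with "conf" (0 to 1); they miss things now and then, are a little off and sometimes report something else, mostly with a low value. They report only what shows in the picture. A call takes as long as a camera call.
- manip.masks_of(camera, name): "pixels" (384x512 bool, what is visible of it) and "location" ([column, row] in pixels, amid what is visible of it).
The state is a dict: "clock": time; "qpos": joint angles; "qd": joint speeds; "effort": joint torques, N m; "position": TCP position; "ee_rot": TCP orientation; "contact_force": force on the tool from outside, world axes, zero at the start; "moment": the same for the moment, N m; "width": finger opening in m.
Only numpy, scipy, OpenCV 4.12 (cv2) and the standard library are available. Lean on these libraries where they do the work, as an engineer would, in place of code of your own. Each camera call takes 0.05 s, during which the arm holds its last target.

TASK

The colour kiln has to be opened for a pick-up: first lift the orange-headed temperature probe out of the port in the lid and stand it in the brass probe cup, lowering it in (not dropping it) until its collar sits on the rim. Then raise the lid by its wooden handle to 40 degrees open (within five degrees) and keep holding it there: the lid falls shut if let go, so finish with the gripper still holding the handle. Leave the other things on the bench where they are.

Things in the scene. Friction and masses are not known exactly. Their poses are not given: they have to be found in the camera images.
- kiln: Top-loading bench kiln, silver box 220 (x) x 260 (y) x 120 mm high, fixed to the bench, lid on top. Origin: centre of its underside on the bench. Its own x points from the handle side (front, at about -x) to the hinge side; z up. The hinge line is parallel to its y at x = +110, z = 120 mm.
- lid (a joint): Angle of the lid, rad: 0 shut, grows as the front edge rises (40 degrees = 0.698); mechanical stop at 1.3. No spring and next to no friction: the lid (about 0.65 kg with its handle) falls shut from any angle; about 3 N upwards at the handle carries it.
- port (a point): Centre of the probe port at the lid's top face: a round 17 mm through hole in the grey lid slab (220 x 260 x 28 mm, covering the kiln, its top 148.5 mm above the bench when shut). In the kiln's frame, lid shut: x = +35, y = 0.
- handle (a point): Arch handle on the lid near its front edge: round wooden bar 14 mm in diameter, 120 mm long, along its own y, on two steel posts 12 mm thick at y = +/-54 mm. Origin: middle of the bar, which with the lid shut is at x = -85, y = 0, z = 190.5 mm in the kiln's frame (the bar's axis 42 mm above the lid's top), so 195 mm in front of the hinge line and 70.5 mm above it. It turns with the lid; a bar pinched across may roll between the pads.
- probe: Temperature probe, 0.12 kg: white ceramic sheath 11 mm in diameter and 90 mm long pointing down, steel collar 34 mm in diameter and 6 mm thick, above it the orange cylindrical head 30 mm in diameter and 46 mm high. Origin: on its axis at the collar's underside, z up towards the head. It starts upright, hanging in the lid's port with the collar on the lid's top (origin about 149 mm above the bench).
- cup: Brass probe cup, fixed to the bench: tube of outer diameter 42 mm, bore 26 mm, 105 mm high with the bore's floor 8 mm above the bench, on a round dark foot 80 mm in diameter. Stands left or right of the kiln. Origin: centre of its underside. The seated probe hangs by its collar on the rim.
- cup_rim (a point): Centre of the cup's mouth, at the rim's height, 105 mm above the bench; z up.
- tin: Bystander: open dark steel tin, 84 mm in diameter, 85 mm high, stands on the other side of the kiln from the cup. Origin: centre of underside.
- paddle: Bystander: wooden paddle lying flat, 240 x 75 x 14 mm.
- dome: Bystander: amber glass dome weight, 82 mm in diameter, 60 mm high.
- block: Bystander: wooden shaping block, round bowl 84 mm in diameter and 55 mm high with a 140 mm handle.
- frit_jar_a: Bystander: green jar, 60 mm in diameter, 90 mm high.
- frit_jar_b: Bystander: blue jar, 60 mm in diameter, 90 mm high.
- brush: Bystander: hand brush lying flat.

How it is judged:
By the outcome, as a careful person would: the job done as asked, in the order asked, and still so for the second after the job is handed in, while the arm keeps its last pose, push and grip.
It also fails if it takes over 48 s, if anything falls off the work surface, if the arm or the gripper's body presses on something with over 40 N, if the wrist force passes 120 N, or if a joint passes its speed limit or range.

## Working session

There is one attempt and no reset: what is moved stays moved. The work goes in short steps, Python scripts to look and compute and a tool call to move; the robot and the scene stay as the last step left them, time stands still between calls to the robot, and variables do not carry over. Pictures are saved under pics/ and viewed, and the job is handed in when it is done.

Besides the shell and the picture viewer there is one more tool, called as name(argument=value, ...), one argument or row to a line, values as JSON. drive_tool: Moves the arm, as the interface text tells. Its arguments: {"type":"object","properties":{"steps":{"type":"array","items":{"type":"array","items":{"type":"number"}}},"squeeze":{"type":"number"}},"required":["steps"]}

```bash
mkdir -p pics; python3 - <<'E'
from rig import manip
import cv2,numpy as np
s=manip.get_state(); print(s); print(manip.pinch_z)
for n in("scene","top"):
    im=manip.get_image(n); cv2.imwrite(f"pics/{n}0.png",im)
    c=manip.get_calibration(n); print(n,c)
    for t in ("probe","cup","kiln","handle","tin"):
        for d in manip.masks_of(n,t)[:2]: print(n,t,d["conf"],d["location"],d["pixels"].sum())
E
```

```text
{'clock': 0.0, 'qpos': array([-1.23300726e+00,  2.76605685e-01,  1.50616569e+00, -5.90102201e-06,
        1.36069395e+00, -1.20994265e-01]), 'qd': array([ 0.00011465, -0.00078894,  0.00077054, -0.00165442, -0.00166562,
       -0.00069931]), 'effort': array([-1.96439418e-03, -4.16777444e+01, -2.45806396e+01, -1.35016335e-04,
        1.09456366e-02,  9.92377807e-06]), 'position': array([ 0.25445828, -0.51502679,  0.23042064]), 'ee_rot': array([-5.84326632e-04,  8.49369596e-01, -5.27797700e-01, -7.31639438e-04]), 'contact_force': array([-0.21056319,  0.64725584, -0.12159532]), 'moment': array([-0.0342297 , -0.0035819 , -0.05791369]), 'width': 0.08570943551280695}
-0.0187
scene {'camera_matrix': array([[418.7532705 ,   0.        , 262.48464829],
       [  0.        , 418.7532705 , 188.15896598],
       [  0.        ,   0.        ,   1.        ]]), 'rvec': array([ 0.74971303,  2.45946384, -1.31790673]), 'tvec': array([ 0.45061934, -0.05549409,  1.50792341])}
scene probe 0.57 [231.4, 192.8] 215
scene probe 0.42 [169.8, 156.6] 417
scene cup 0.9 [213.2, 167.1] 418
scene cup 0.27 [286.3, 167.3] 263
scene kiln 0.96 [243.5, 216.0] 9193
scene handle 0.84 [242.6, 201.5] 5507
scene tin 0.77 [356.5, 271.9] 1251
top {'camera_matrix': array([[403.75349524,   0.        , 252.65972566],
       [  0.        , 403.75349524, 186.04717339],
       [  0.        ,   0.        ,   1.        ]]), 'rvec': array([ 2.13775285, -2.19254289,  0.10873733]), 'tvec': array([0.02301888, 0.52707833, 1.54270424])}
top probe 0.63 [249.2, 152.8] 77
top cup 0.86 [345.0, 188.6] 349
top kiln 0.88 [251.1, 161.2] 4489
top handle 0.97 [251.7, 164.8] 4190
top handle 0.62 [249.8, 162.3] 4460
top tin 0.86 [167.2, 200.9] 437
```

```bash
python3 - <<'E'
import cv2
for n,(a,b,c,d) in {"scene":(110,100,400,320),"top":(120,60,400,270)}.items():
    im=cv2.imread(f"pics/{n}0.png")[b:d,a:c]
    im=cv2.resize(im,None,fx=2.7,fy=2.7,interpolation=cv2.INTER_CUBIC);cv2.imwrite(f"pics/{n}0z.png",im);print(im.shape)
E
```

```text
(594, 783, 3)
(567, 756, 3)
```

View pics/scene0.png

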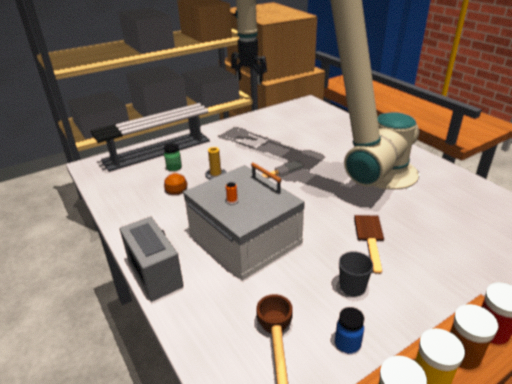

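View pics/top0.png

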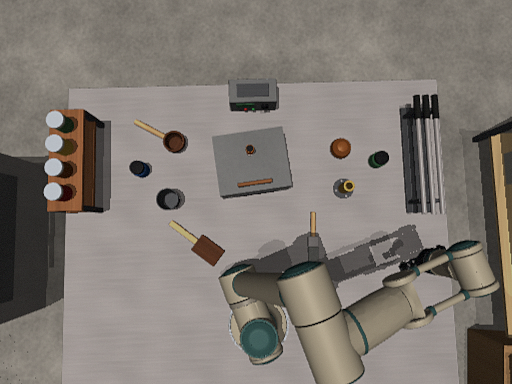

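View zooms.

The scene view shows the kiln at about (245,215), the probe head at (231,192), the handle at (265,177) and the cup at (213,160). In the top view the probe head is at (250,150), the handle bar at (254,182) and the cup mouth near (348,186). I'll zoom in next.

View pics/scene0z.png

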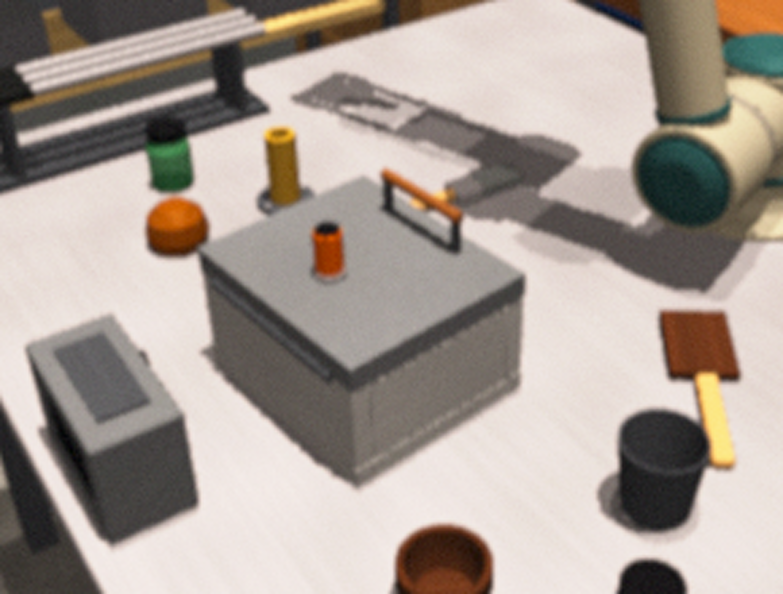

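View pics/top0z.png

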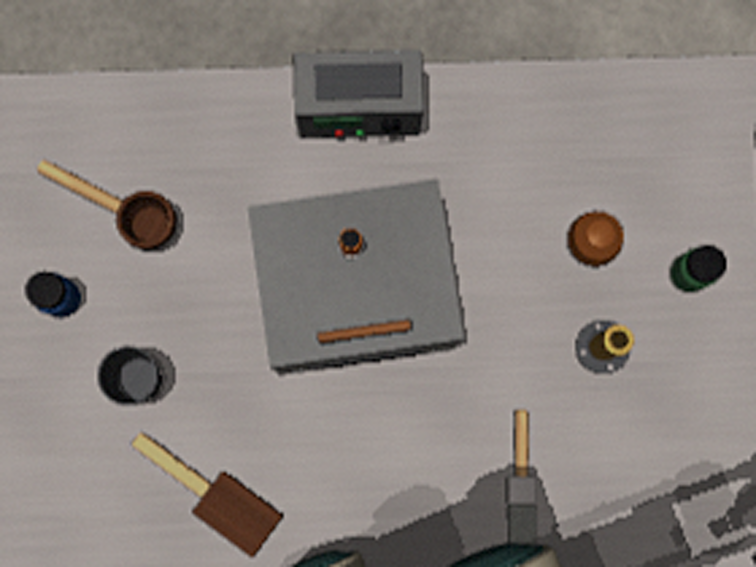

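```bash
cat > h.py <<'E'
import numpy as np,cv2
from rig import manip
def cal(n):
    c=manip.get_calibration(n);return c["camera_matrix"],c["rvec"],c["tvec"]
def proj(n,P):
    K,r,t=cal(n);return cv2.projectPoints(np.atleast_2d(np.float64(P)),r,t,K,None)[0][:,0]
def ray(n,p):
    K,r,t=cal(n);R=cv2.Rodrigues(r)[0];d=R.T@np.linalg.inv(K)@np.array([p[0],p[1],1.]);return -R.T@t,d
def atz(n,p,z):
    o,d=ray(n,p);return o+d*(z-o[2])/d[2]
def tri(pa,pb):
    Ps=[]
    for n in("scene","top"):
        K,r,t=cal(n);Ps.append(K@np.c_[cv2.Rodrigues(r)[0],t])
    X=cv2.triangulatePoints(Ps[0],Ps[1],np.float64(pa).reshape(2,1),np.float64(pb).reshape(2,1))[:,0];return X[:3]/X[3]
E
python3 - <<'E'
from h import *
S=lambda x,y:np.array([110+x/2.7,100+y/2.7])-.0
T=lambda x,y:np.array([120+x/2.7,60+y/2.7])
print("lid corners top", [atz("top",T(*p),.1485).round(3) for p in((249,207),(438,181),(466,342),(274,368))])
print("lid corners scene", [atz("scene",S(*p),.1485).round(3) for p in((200,252),(366,178),(524,278),(352,370))])
print("handle tri", tri(S(421,196),T(365,330)), atz("top",T(365,330),.1975),atz("scene",S(421,196),.1905))
print("handle ends",[atz("top",T(*p),.1905).round(3) for p in((319,337),(411,325))])
print("probe", atz("top",T(350,236),.201),atz("scene",S(327,229),.201),tri(S(327,229),T(350,236)))
print("cup", atz("top",T(619,340),.105),atz("scene",S(282,133),.105),tri(S(282,133),T(619,340)))
print("foot", atz("top",T(603,347),.008))
E
```

```text
lid corners top [array([0.699, 0.152, 0.149]), array([ 0.728, -0.104,  0.149]), array([ 0.509, -0.134,  0.149]), array([0.481, 0.122, 0.149])]
lid corners scene [array([ 0.735, -0.093,  0.148]), array([ 0.518, -0.121,  0.148]), array([0.49 , 0.133, 0.148]), array([0.701, 0.155, 0.148])]
handle tri [5.23517526e-01 1.86189522e-04 1.88265544e-01] [5.22720178e-01 2.44522870e-05 1.97500000e-01] [0.52526554 0.0034149  0.1905    ]
handle ends [array([0.516, 0.06 , 0.191]), array([ 0.528, -0.06 ,  0.191])]
probe [0.64519284 0.01629746 0.201     ] [0.64283306 0.01546109 0.201     ] [0.64426822 0.01670764 0.20232727]
cup [ 0.51066466 -0.34712569  0.105     ] [ 0.51157934 -0.34373796  0.105     ] [ 0.51041146 -0.3472957   0.10311771]
foot [ 0.51067629 -0.34633834  0.008     ]
```

```bash
cat >> h.py <<'E'
from scipy.spatial.transform import Rotation as Rn
def go(x,y,z,yaw):
    s=manip.get_state();q=s["ee_rot"];R=Rn.from_quat([q[1],q[2],q[3],q[0]]).as_matrix()
    sh=R.T@(np.array([x,y,z])-s["position"])*1000
    cur=np.arctan2(R[1,0],R[0,0]);a=-(yaw-cur);a=(a+np.pi)%(2*np.pi)-np.pi
    print("clk %.2f pos"%s["clock"],s["position"].round(4),"yaw %.3f"%cur,"w %.4f"%s["width"],"F",s["contact_force"].round(1),"tilt",R[:,2].round(3))
    print("shift",sh.round(1),"turn %.3f"%a)
E
python3 - <<'E'
from h import *
go(.644,.016,.25,.125)
E
```

```text
clk 0.60 pos [ 0.2547 -0.5156  0.2314] yaw -1.112 w 0.0851 F [0.1 0.4 0.4] tilt [ 0. -0. -1.]
shift [-304.2 -584.5  -18.7] turn -1.237
```

drive_tool(
  steps=[
    [-22, -42, -19, -0.14, 1],
    [-44, -84, -19, -0.28, 1],
    [-66, -126, -19, -0.42, 1],
    [-88, -168, -19, -0.56, 1],
    [-110, -210, -19, -0.7, 1],
  ],
  squeeze=40,
)

```text
clock: 1.1
position: [0.395, -0.3224, 0.2506]
ee_rot: [0.0, 0.979, -0.202, 0.0]
contact_force: [0.5, 0.6, -0.5]
width: 0.0855
```

```bash
python3 -c "
from h import *
go(.644,.016,.25,.125)"
```

```text
clk 1.10 pos [ 0.395  -0.3224  0.2506] yaw -0.407 w 0.0855 F [ 0.5  0.6 -0.5] tilt [ 0.001 -0.001 -1.   ]
shift [  94.7 -409.3    0.6] turn -0.532
```

drive_tool(
  steps=[
    [11, -48, 0, -0.13, 1],
    [22, -95, 0, -0.26, 1],
    [33, -142, 0, -0.39, 1],
    [44, -189, 0, -0.53, 1],
    [55, -236, 0, -0.53, 1],
  ],
)

```text
clock: 1.6
position: [0.5399, -0.1257, 0.2509]
ee_rot: [0.001, 0.998, 0.063, 0.001]
contact_force: [1.7, -0.6, 0.1]
width: 0.0858
```

```bash
python3 -c "
from h import *
go(.644,.016,.25,.125)"
```

```text
clk 1.60 pos [ 0.5399 -0.1257  0.2509] yaw 0.126 w 0.0858 F [ 1.7 -0.6  0.1] tilt [ 0.001 -0.001 -1.   ]
shift [ 121.  -127.5    0.8] turn 0.001
```

drive_tool(
  steps=[
    [34, -36, 1, 0, 1],
    [68, -72, 1, 0, 1],
    [95, -100, 1, 0, 1],
    [121, -127, 1, 0, 1],
    [121, -127, 1, 0, 1],
  ],
)

```text
clock: 2.1
position: [0.6465, 0.0197, 0.249]
ee_rot: [-0.001, 0.998, 0.065, 0.001]
contact_force: [0.0, -0.4, 0.7]
width: 0.0856
```

```bash
python3 -c "
from h import *
go(.644,.016,.163,.125)
im=manip.get_image('scene');cv2.imwrite('pics/s1.png',cv2.resize(im[80:300,130:370],None,fx=2.5,fy=2.5,interpolation=cv2.INTER_CUBIC))
"
```

```text
clk 2.10 pos [0.6465 0.0197 0.249 ] yaw 0.130 w 0.0856 F [ 0.  -0.4  0.7] tilt [ 0.003  0.001 -1.   ]
shift [-3.2  3.5 86. ] turn 0.005
```

View pics/s1.png

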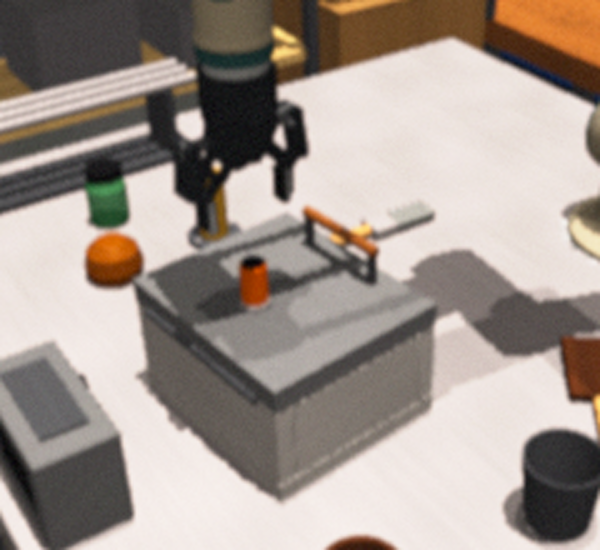

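The probe head is at zoom (254,278), and the open gripper straddles it above, with fingers at (205,215) and (285,180). This matches the measurement, so I'm descending.

drive_tool(
  steps=[
    [-3, 3.5, 25, 0, 1],
    [-3, 3.5, 50, 0, 1],
    [-3, 3.5, 70, 0, 1],
    [-3, 3.5, 84, 0, 1],
    [-3, 3.5, 84, 0, 1],
  ],
)

```text
clock: 2.65
position: [0.64, 0.0123, 0.1629]
ee_rot: [0.0, 0.998, 0.064, -0.002]
contact_force: [0.2, -0.6, -0.3]
width: 0.0854
```

```bash
python3 -c "
from h import *
go(.644,.016,.163,.125)
for n,(a,b,c,d) in {'scene':(130,80,370,300),'top':(170,80,400,270)}.items():
  im=manip.get_image(n);cv2.imwrite('pics/%s2.png'%n,cv2.resize(im[b:d,a:c],None,fx=2.5,fy=2.5,interpolation=cv2.INTER_CUBIC))
"
```

```text
clk 2.65 pos [0.64   0.0123 0.1629] yaw 0.128 w 0.0854 F [ 0.2 -0.6 -0.3] tilt [-0.005 -0.001 -1.   ]
shift [ 4.4 -3.2 -0.1] turn 0.003
```

View pics/scene2.png

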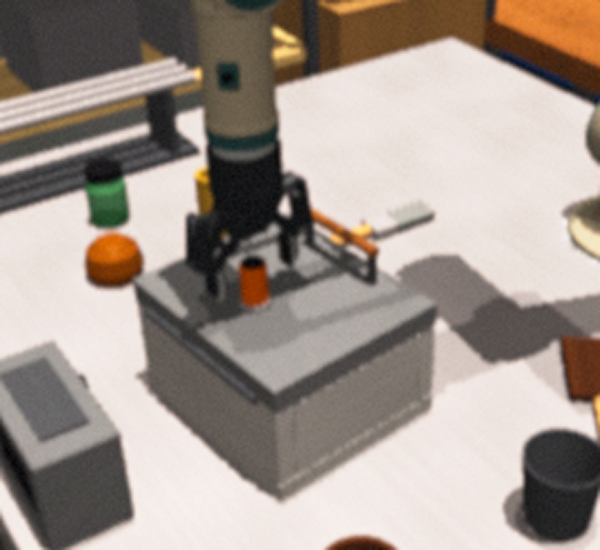

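```bash
python3 -c "
from h import *
u=np.array([np.cos(.128),np.sin(.128),0])
P=np.array([.64,.0123,.17])
Z=lambda p:((p-[130,80])*2.5).round(0).tolist()
print(Z(proj('scene',[P+u*.05,P-u*.05,P,[.644,.016,.201],[.644,.016,.155]])))
print(((proj('top',[P+u*.05,P-u*.05,P,[.644,.016,.201],[.644,.016,.155]])-[170,80])*2.5).round())
go(.644,.016,.163,.125)
"
```

```text
[[217.0, 302.0], [292.0, 267.0], [255.0, 284.0], [252.0, 263.0], [255.0, 298.0]]
[[197. 142.]
 [208. 211.]
 [202. 176.]
 [199. 169.]
 [200. 176.]]
clk 2.75 pos [0.6421 0.0125 0.1656] yaw 0.128 w 0.0850 F [0.2 0.5 0.7] tilt [ 0.001 -0.001 -1.   ]
shift [ 2.3 -3.2  2.5] turn 0.003
```

View pics/top2.png

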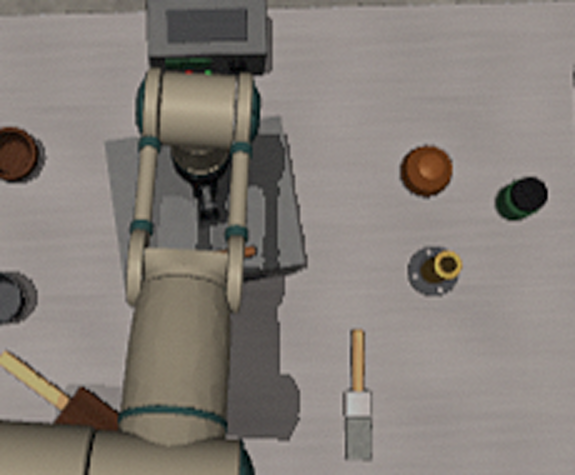

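drive_tool(
  steps=[
    [2, -3, 2, 0, 1],
    [2, -3, 2, 0, 1],
    [2, -3, 2, 0, 0.2],
    [2, -3, 2, 0, -1],
    [2, -3, 2, 0, -1],
  ],
)

```text
clock: 3.25
position: [0.6437, 0.0158, 0.1638]
ee_rot: [0.001, 0.998, 0.064, 0.0]
contact_force: [-0.2, -0.1, 0.7]
width: 0.0441
```

drive_tool(
  steps=[
    [0, 0, 0, 0, -1],
    [0, 0, 0, 0, -1],
    [0, 0, 0, 0, -1],
  ],
)

```text
clock: 3.55
position: [0.6438, 0.0158, 0.1639]
ee_rot: [0.001, 0.998, 0.064, 0.001]
contact_force: [-1.6, -0.4, 2.0]
width: 0.0295
```

```bash
python3 -c "
from h import *
go(.644,.016,.163,.125)
im=manip.get_image('scene')
cv2.imwrite('pics/s3.png',cv2.resize(im[130:260,170:330],None,fx=4,fy=4,interpolation=cv2.INTER_CUBIC))
"
```

```text
clk 3.55 pos [0.6438 0.0158 0.1639] yaw 0.128 w 0.0295 F [-1.6 -0.4  2. ] tilt [ 0.001 -0.001 -1.   ]
shift [ 0.2 -0.2  0.9] turn 0.003
```

View pics/s3.png

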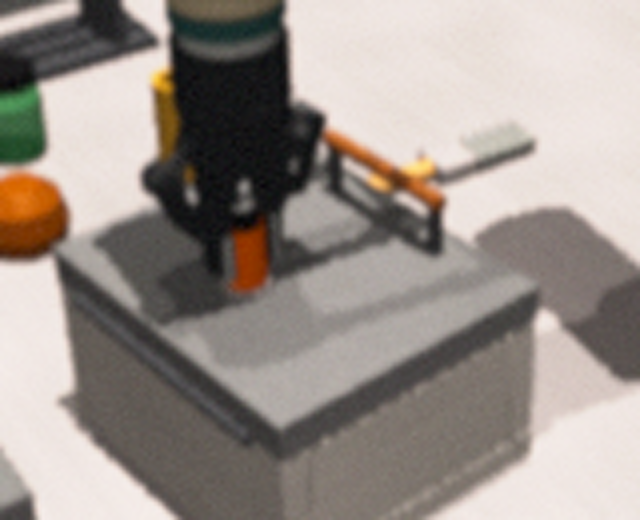

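drive_tool(
  steps=[
    [0, 0, -10, 0, -1],
    [0, 0, -30, 0, -1],
    [0, 0, -55, 0, -1],
    [0, 0, -80, 0, -1],
    [0, 0, -105, 0, -1],
  ],
)

```text
clock: 4.1
position: [0.6436, 0.016, 0.2703]
ee_rot: [0.001, 0.998, 0.064, 0.001]
contact_force: [0.2, 0.4, -1.0]
width: 0.0292
```

```bash
python3 -c "
from h import *
go(.644,.016,.295,.125)
im=manip.get_image('scene')
cv2.imwrite('pics/s4.png',cv2.resize(im[110:240,170:330],None,fx=4,fy=4,interpolation=cv2.INTER_CUBIC))
"
```

```text
clk 4.10 pos [0.6436 0.016  0.2703] yaw 0.128 w 0.0292 F [ 0.2  0.4 -1. ] tilt [ 0.001 -0.001 -1.   ]
shift [  0.4   0.1 -24.7] turn 0.003
```

View pics/s4.png

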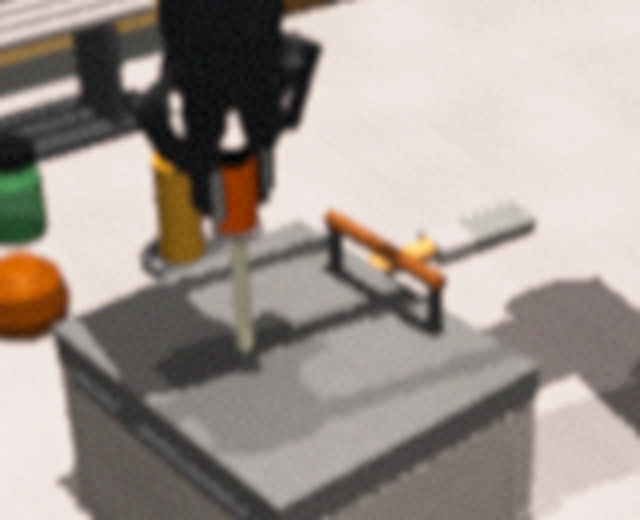

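The probe is out of the port and hanging upright: sheath from zoom (238,240) down to (247,350). The lid is still shut. Now to the cup.

```bash
python3 -c "
from h import *
# sheath check
o=np.array([.6436,.016,.2703-.1639+.149]);print(((proj('scene',[o,o-[0,0,.09]])-[170,110])*4).round())
go(.5105,-.346,.29,.125)
"
```

```text
[[238. 229.]
 [247. 344.]]
clk 4.15 pos [0.6458 0.0158 0.2753] yaw 0.128 w 0.0293 F [2.2 0.3 2.7] tilt [ 0.01  -0.002 -1.   ]
shift [-180.2  341.6  -15.3] turn 0.003
```

drive_tool(
  steps=[
    [-15, 28, -14, 0, -1],
    [-36, 68, -14, 0, -1],
    [-57, 108, -14, 0, -1],
    [-78, 148, -14, 0, -1],
    [-99, 188, -14, 0, -1],
  ],
)

```text
clock: 4.65
position: [0.5706, -0.1846, 0.2891]
ee_rot: [0.001, 0.998, 0.064, 0.005]
contact_force: [0.4, -0.9, -0.8]
width: 0.0294
```

drive_tool(
  steps=[
    [-19, 36, 0, 0, -1],
    [-35, 66, 0, 0, -1],
    [-48, 91, 0, 0, -1],
    [-58, 110, 0, 0, -1],
    [-65, 124, 0, 0, -1],
  ],
)

```text
clock: 5.15
position: [0.5212, -0.3175, 0.2888]
ee_rot: [0.002, 0.998, 0.064, 0.005]
contact_force: [0.3, 0.5, 0.2]
width: 0.0289
```

```bash
python3 -c "
from h import *
go(.5105,-.346,.28,.125)
"
```

```text
clk 5.15 pos [ 0.5212 -0.3175  0.2888] yaw 0.127 w 0.0289 F [0.3 0.5 0.2] tilt [ 0.01  -0.002 -1.   ]
shift [-14.3  26.9   8.7] turn 0.002
```

drive_tool(
  steps=[
    [-5, 9, 3, 0, -1],
    [-10, 18, 6, 0, -1],
    [-14, 27, 9, 0, -1],
    [-14, 27, 9, 0, -1],
    [-14, 27, 9, 0, -1],
  ],
)

```text
clock: 5.65
position: [0.511, -0.3456, 0.2795]
ee_rot: [0.001, 0.998, 0.064, 0.005]
contact_force: [-0.5, -1.2, -0.5]
width: 0.029
```

```bash
python3 -c "
from h import *
go(.5105,-.346,.28,.125)
for n,(a,b,c,d) in {'scene':(150,80,290,210),'top':(280,110,400,240)}.items():
  im=manip.get_image(n);cv2.imwrite('pics/%s5.png'%n,cv2.resize(im[b:d,a:c],None,fx=4.5,fy=4.5,interpolation=cv2.INTER_CUBIC))
go(.5105,-.346,.28,.125)
"
```

```text
clk 5.65 pos [ 0.511  -0.3456  0.2795] yaw 0.127 w 0.0290 F [-0.5 -1.2 -0.5] tilt [ 0.01  -0.001 -1.   ]
shift [-0.6  0.4 -0.5] turn 0.002
clk 5.75 pos [ 0.5112 -0.3454  0.2799] yaw 0.128 w 0.0287 F [ 0.5  0.2 -0.6] tilt [ 0.01  -0.002 -1.   ]
shift [-0.8  0.5 -0.1] turn 0.003
```

View pics/scene5.png

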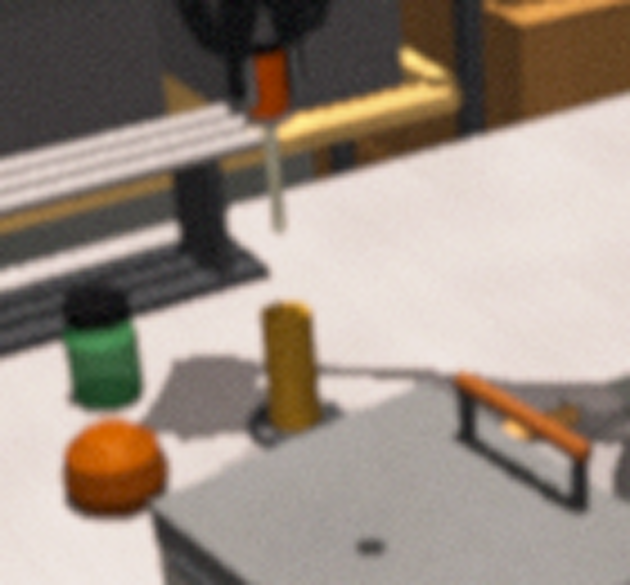

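View pics/top5.png

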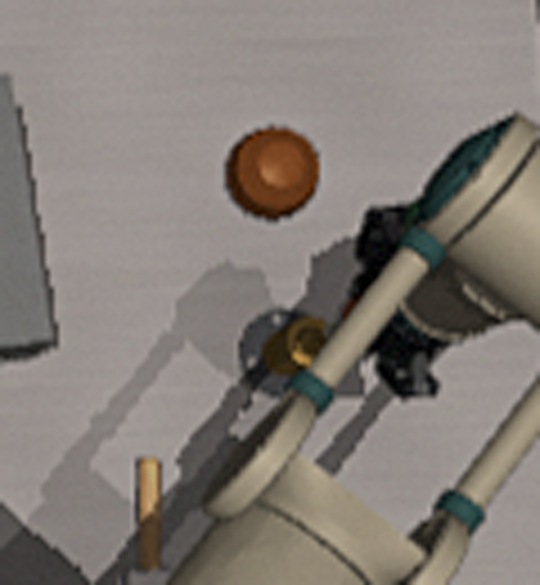

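```bash
python3 -c "
from h import *
x,y=.5112,-.3454
o=.28-.1639+.149
print(((proj('scene',[[x,y,o],[x,y,o-.09],[x,y,.105],[.5105,-.346,.105]])-[150,80])*4.5).round(1))
print('port',atz('scene',np.array([370,546])/4.5+[150,80],.1485))
p=np.array([280,230])/4.5+[150,80]; print('tip',atz('scene',p,o-.09))
p=np.array([288,311])/4.5+[150,80]; print('rim',atz('scene',p,.105))
"
```

```text
[[270.8 117.1]
 [281.6 228.9]
 [289.4 310.7]
 [289.9 310.1]]
port [0.643684   0.01638233 0.1485    ]
tip [ 0.5130112  -0.34448697  0.1751    ]
rim [ 0.51234622 -0.34560037  0.105     ]
```

```bash
python3 -c "
from h import *
go(.5112,-.346,.13,.125)
"
```

```text
clk 5.75 pos [ 0.5112 -0.3454  0.2799] yaw 0.128 w 0.0287 F [ 0.5  0.2 -0.6] tilt [ 0.01  -0.002 -1.   ]
shift [-1.500e+00  1.000e-01  1.499e+02] turn 0.003
```

drive_tool(
  steps=[
    [0, 0.5, 20, 0, -1],
    [-0.5, 0.5, 42, 0, -1],
    [-0.5, 0.5, 62, 0, -1],
    [-1, 0.5, 75, 0, -1],
    [-1, 0.5, 85, 0, -1],
  ],
)

```text
clock: 6.25
position: [0.5112, -0.3456, 0.1941]
ee_rot: [0.001, 0.998, 0.064, 0.005]
contact_force: [-0.6, 0.4, -1.1]
width: 0.0291
```

```bash
python3 -c "
from h import *
go(.5112,-.346,.13,.125)
im=manip.get_image('scene')
cv2.imwrite('pics/s6.png',cv2.resize(im[100:190,150:290],None,fx=5,fy=5,interpolation=cv2.INTER_CUBIC))
"
```

```text
clk 6.25 pos [ 0.5112 -0.3456  0.1941] yaw 0.129 w 0.0291 F [-0.6  0.4 -1.1] tilt [ 0.01  -0.002 -1.   ]
shift [-0.7  0.2 64.1] turn 0.004
```

View pics/s6.png

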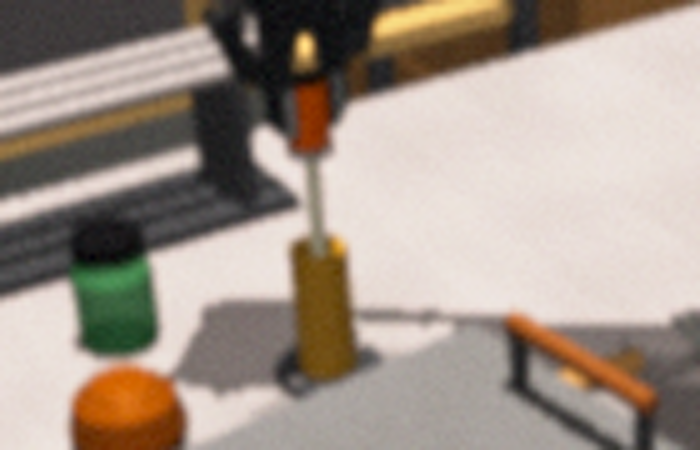

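```bash
python3 -c "
from h import *
x,y=.5112,-.3456
o=.1941-.1639+.149
Q=np.array([.5112,-.346,.105])
c,r,t=0,0,0
C=ray('scene',[220,150])[0];u=(C-Q);u[2]=0;u/=np.linalg.norm(u)
print(((proj('scene',[[x,y,o],[x,y,o-.09],Q,Q+u*.013,Q+u*.021,Q-u*.021])-[150,100])*5).round(1))
"
```

```text
[[312.2 148.8]
 [323.4 264.9]
 [321.2 244.9]
 [322.  253.8]
 [322.6 259.3]
 [319.8 230.8]]
```

The sheath disappears at zoom row ≈253, which is the near inner edge of the bore. A tip in front of the cup would show down to row 265, so it is inside. Lowering on.

drive_tool(
  steps=[
    [0, 0, 15, 0, -1],
    [-0.5, 0, 30, 0, -1],
    [-0.5, 0, 43, 0, -1],
    [-0.5, 0, 54, 0, -1],
    [-0.5, 0, 62, 0, -1],
  ],
)

```text
clock: 6.8
position: [0.5107, -0.3454, 0.1301]
ee_rot: [0.0, 0.998, 0.064, 0.004]
contact_force: [-0.4, -0.2, -1.4]
width: 0.029
```

drive_tool(
  steps=[
    [0, 0, 3, 0, -1],
    [0, 0, 5, 0, -1],
    [0, 0, 7, 0, -1],
    [0, 0, 9, 0, -1],
  ],
)

```text
clock: 7.2
position: [0.5111, -0.3456, 0.1215]
ee_rot: [0.001, 0.998, 0.064, 0.004]
contact_force: [-0.7, -0.6, -1.0]
width: 0.0289
```

```bash
python3 -c "
from h import *
go(.5112,-.346,.12,.125)
im=manip.get_image('scene')
cv2.imwrite('pics/s7.png',cv2.resize(im[100:190,150:290],None,fx=5,fy=5,interpolation=cv2.INTER_CUBIC))
"
```

```text
clk 7.20 pos [ 0.5111 -0.3456  0.1215] yaw 0.128 w 0.0289 F [-0.7 -0.6 -1. ] tilt [ 0.009 -0.001 -1.   ]
shift [0.1 0.4 1.5] turn 0.003
```

View pics/s7.png

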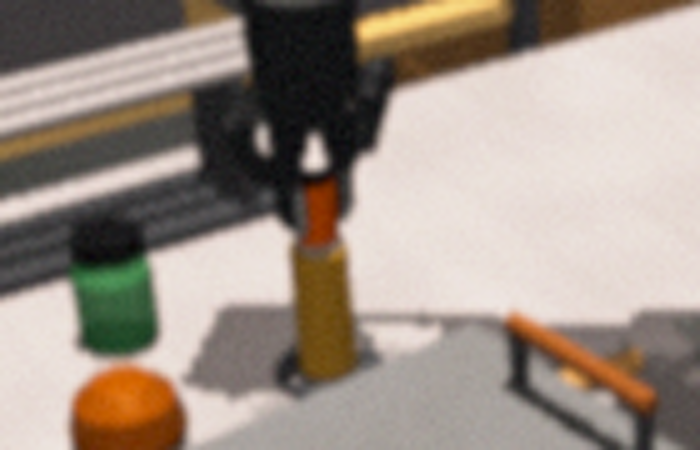

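The collar is nearly on the rim (zoom row ≈248). I'll ease down until there is contact force.

drive_tool(
  steps=[
    [0, 0, 1, 0, -1],
    [0, 0, 1.5, 0, -1],
    [0, 0, 2, 0, -1],
    [0, 0, 2, 0, -1],
  ],
)

```text
clock: 7.65
position: [0.511, -0.3455, 0.1205]
ee_rot: [0.001, 0.998, 0.064, 0.004]
contact_force: [-1.4, 1.3, 6.0]
width: 0.0289
```

Contact: 6 N upward at TCP z = 0.1205, against 0.120 expected. It is seated, so I'm opening.

drive_tool(
  steps=[
    [0, 0, 0, 0, -0.2],
    [0, 0, 0, 0, 0.1],
    [0, 0, 0, 0, 0.5],
    [0, 0, 0, 0, 1],
    [0, 0, 0, 0, 1],
  ],
)

```text
clock: 8.15
position: [0.511, -0.3455, 0.1203]
ee_rot: [0.001, 0.998, 0.064, 0.004]
contact_force: [-0.1, -0.5, 0.1]
width: 0.0852
```

drive_tool(
  steps=[
    [0, 0, -10, 0, 1],
    [0, 0, -30, 0, 1],
    [0, 0, -60, 0, 1],
    [0, 0, -100, 0, 1],
    [0, 0, -130, 0, 1],
  ],
)

```text
clock: 8.65
position: [0.5102, -0.3458, 0.2534]
ee_rot: [0.002, 0.998, 0.064, 0.005]
contact_force: [0.0, -0.4, -0.9]
width: 0.0858
```

```bash
python3 -c "
from h import *
im=manip.get_image('scene')
cv2.imwrite('pics/s8.png',cv2.resize(im[100:230,150:310],None,fx=5,fy=4.5,interpolation=cv2.INTER_CUBIC))
im=manip.get_image('top')
cv2.imwrite('pics/t8.png',cv2.resize(im[110:250,200:400],None,fx=4,fy=4,interpolation=cv2.INTER_CUBIC))
go(.524,.0005,.255,.125)
"
```

```text
clk 8.75 pos [ 0.512  -0.3472  0.2566] yaw 0.129 w 0.0853 F [0.6 0.3 0.8] tilt [ 0.017 -0.008 -1.   ]
shift [  56.5 -343.3   -1.1] turn 0.004
```

View pics/s8.png

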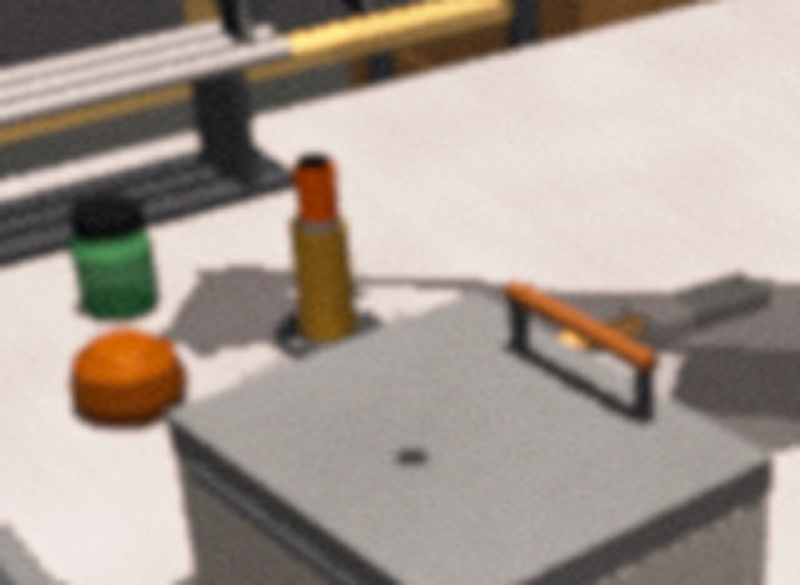

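View pics/t8.png

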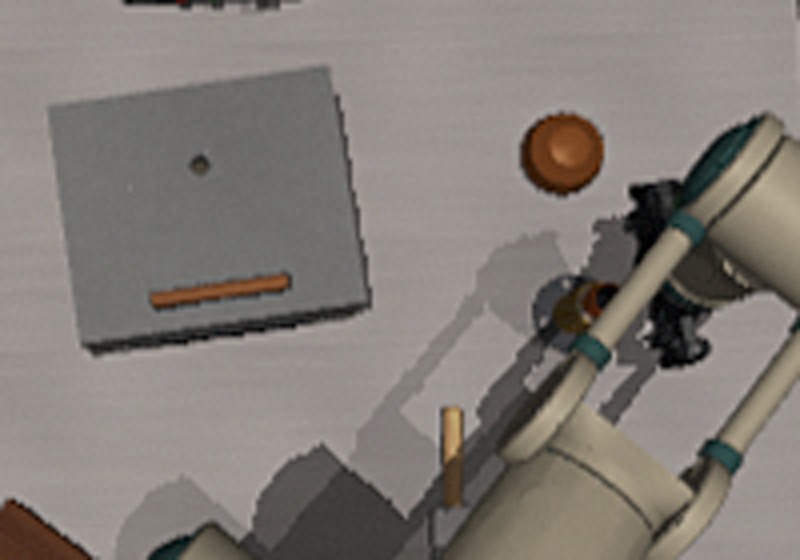

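The probe is seated upright in the cup: head at scene zoom (316,190), collar at (318,226). The port is empty at (411,457). I'll refine the handle position next.

```bash
python3 -c "
from h import *
T=lambda x,y:np.array([200+x/4,110+y/4]);S=lambda x,y:np.array([150+x/5,100+y/4.5])
p=atz('top',T(200,164),.1485);print('port',p,atz('scene',S(411,457),.1485))
c=[atz('top',T(*q),.193) for q in((151,299),(290,281))];print('handle',c,(c[0]+c[1])/2)
print(tri(S(581,326),T(220.5,290)),atz('scene',S(581,326),.1905))
c=[atz('top',T(*q),.1485) for q in((49,106),(328,66),(371,304),(83,343))];print(np.round(c,4),np.mean(c,0))
go(.524,.0005,.255,.125)
"
```

```text
port [0.64261686 0.01572032 0.1485    ] [0.64424325 0.01723698 0.1485    ]
handle [array([0.51594322, 0.06088897, 0.193     ]), array([ 0.52859936, -0.06044072,  0.193     ])] [5.22271289e-01 2.24124991e-04 1.93000000e-01]
[5.22600290e-01 3.63221587e-04 1.88503814e-01] [0.52420868 0.00320475 0.1905    ]
[[ 0.6997  0.1517  0.1485]
 [ 0.7301 -0.1031  0.1485]
 [ 0.5113 -0.1345  0.1485]
 [ 0.4828  0.1244  0.1485]] [0.60596837 0.00964761 0.1485    ]
clk 8.75 pos [ 0.512  -0.3472  0.2566] yaw 0.129 w 0.0853 F [0.6 0.3 0.8] tilt [ 0.017 -0.008 -1.   ]
shift [  56.5 -343.3   -1.1] turn 0.004
```

drive_tool(
  steps=[
    [5, -30, 0, 0, 1],
    [12, -75, 0, 0, 1],
    [20, -122, 0, 0, 1],
    [28, -169, 0, 0, 1],
    [36, -216, 0, 0, 1],
  ],
)

```text
clock: 9.25
position: [0.5194, -0.1266, 0.2546]
ee_rot: [0.004, 0.998, 0.064, 0.008]
contact_force: [0.2, 0.2, -0.1]
width: 0.0854
```

```bash
python3 -c "
from h import *
go(.524,.001,.255,.125)
"
```

```text
clk 9.25 pos [ 0.5194 -0.1266  0.2546] yaw 0.128 w 0.0854 F [ 0.2  0.2 -0.1] tilt [ 0.017 -0.008 -1.   ]
shift [  20.8 -125.9   -1.3] turn 0.003
```

drive_tool(
  steps=[
    [8, -47, 0, 0, 1],
    [14, -85, 0, 0, 1],
    [18, -110, 0, 0, 1],
    [20, -126, 0, 0, 1],
    [20, -126, 0, 0, 1],
  ],
)

```text
clock: 9.75
position: [0.5226, 0.003, 0.2534]
ee_rot: [0.004, 0.998, 0.065, 0.008]
contact_force: [0.3, -0.8, -0.5]
width: 0.0857
```

```bash
python3 -c "
from h import *
go(.523,.001,.172,.125)
"
```

```text
clk 9.75 pos [0.5226 0.003  0.2534] yaw 0.131 w 0.0857 F [ 0.3 -0.8 -0.5] tilt [ 0.016 -0.007 -1.   ]
shift [-1.1  1.3 81.4] turn 0.006
```

drive_tool(
  steps=[
    [-1, 1, 20, 0, 1],
    [-1, 1, 45, 0, 1],
    [-1, 1, 68, 0, 1],
    [-1, 1, 83, 0, 1],
    [-1, 1, 83, 0, 1],
  ],
)

```text
clock: 10.25
position: [0.5212, 0.0003, 0.1681]
ee_rot: [0.004, 0.998, 0.065, 0.005]
contact_force: [-1.4, 0.2, 0.1]
width: 0.0856
```

drive_tool(
  steps=[
    [0, 0, 0, 0, 0.2],
    [0, 0, 0, 0, -0.5],
  ],
)

```text
clock: 10.45
position: [0.5216, -0.0004, 0.1687]
ee_rot: [0.004, 0.998, 0.065, 0.005]
contact_force: [-0.4, 0.7, 1.4]
width: 0.0591
```

```bash
python3 -c "
from h import *
go(.523,.001,.170,.125)
im=manip.get_image('scene')
cv2.imwrite('pics/s9.png',cv2.resize(im[110:240,170:330],None,fx=4.5,fy=4.5,interpolation=cv2.INTER_CUBIC))
"
```

```text
clk 10.45 pos [ 5.216e-01 -4.000e-04  1.687e-01] yaw 0.130 w 0.0591 F [-0.4  0.7  1.4] tilt [ 0.011 -0.007 -1.   ]
shift [ 1.5 -1.2 -1.3] turn 0.005
```

View pics/s9.png

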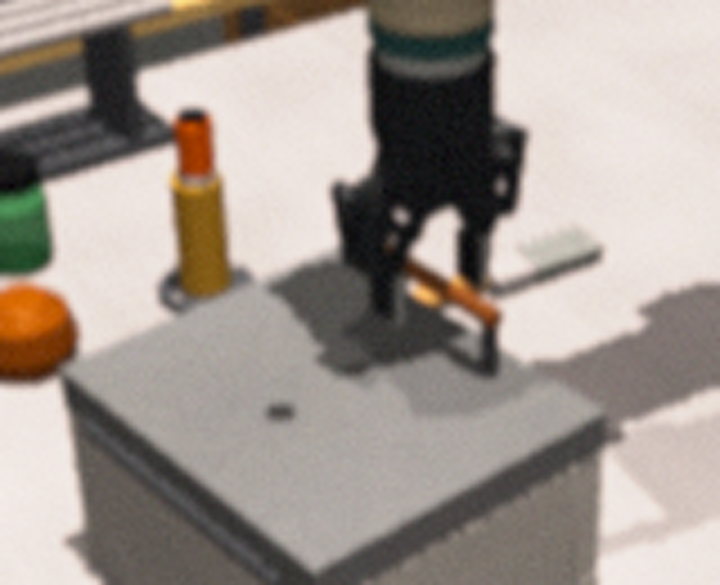

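drive_tool(
  steps=[
    [1, -1, -1, 0, -1],
    [1, -1, -1, 0, -1],
    [1, -1, -1, 0, -1],
    [1, -1, -1, 0, -1],
    [1, -1, -1, 0, -1],
  ],
  squeeze=40,
)

```text
clock: 11.0
position: [0.5232, 0.0009, 0.1708]
ee_rot: [0.004, 0.998, 0.065, 0.007]
contact_force: [-1.5, 0.4, 6.3]
width: 0.0127
```

```bash
cat >> h.py <<'E'
def arc(p0,yaw,angs,a0=0.):
    # p0: TCP when lid at a0 deg; prints tool-frame shifts for lid angles
    s=manip.get_state();q=s["ee_rot"];R=Rn.from_quat([q[1],q[2],q[3],q[0]]).as_matrix()
    r=np.hypot(.195,.0705);b=np.arctan2(.0705,.195);u=np.array([np.cos(yaw),np.sin(yaw),0])
    f=lambda a:u*(-r*np.cos(b+np.radians(a)))+np.array([0,0,r*np.sin(b+np.radians(a))])
    for a in angs:
        t=np.array(p0)+f(a)-f(a0);print(a,t.round(4),(R.T@(t-s["position"])*1000).round(1))
E
python3 -c "
from h import *
go(.523,.001,.170,.125)
s=manip.get_state()
arc(s['position'],.125,[1,2.5,4,6,8,10,15,20,25,30,35,40])
"
```

```text
clk 11.00 pos [0.5232 0.0009 0.1708] yaw 0.130 w 0.0127 F [-1.5  0.4  6.3] tilt [ 0.014 -0.007 -1.   ]
shift [-0.1 -0.1  0.8] turn 0.005
1 [0.5244 0.001  0.1742] [ 1.3  0.  -3.4]
2.5 [0.5264 0.0013 0.1792] [ 3.4  0.1 -8.4]
4 [0.5285 0.0016 0.1842] [  5.6   0.1 -13.4]
6 [0.5315 0.0019 0.1908] [  8.7   0.2 -19.9]
8 [0.5348 0.0024 0.1973] [ 12.    0.3 -26.3]
10 [0.5382 0.0028 0.2036] [ 15.6   0.4 -32.6]
15 [0.5478 0.004  0.2189] [ 25.5   0.6 -47.7]
20 [0.5587 0.0054 0.2332] [ 36.7   0.7 -62. ]
25 [0.5708 0.0069 0.2466] [ 49.    0.9 -75.2]
30 [0.584  0.0085 0.2589] [ 62.5   1.1 -87.3]
35 [0.5983 0.0103 0.2699] [ 76.9   1.3 -98.1]
40 [0.6134 0.0122 0.2797] [  92.3    1.4 -107.7]
```

drive_tool(
  steps=[
    [1.3, 0, -3.5, 0, -1],
    [3.5, 0, -8.5, 0, -1],
    [5.5, 0, -13.5, 0, -1],
    [8.5, 0, -20, 0, -1],
    [12, 0, -26, 0, -1],
  ],
)

```text
clock: 11.5
position: [0.5342, 0.0023, 0.197]
ee_rot: [0.004, 0.998, 0.065, 0.005]
contact_force: [-1.0, -2.8, -4.0]
width: 0.0123
```

```bash
python3 -c "
from h import *
go(.5348,.0024,.1973,.125)
im=manip.get_image('scene')
cv2.imwrite('pics/s10.png',cv2.resize(im[110:260,170:330],None,fx=4,fy=4,interpolation=cv2.INTER_CUBIC))
arc((.5232,.0009,.1708),.125,[10,12,14,17,20])
"
```

```text
clk 11.50 pos [0.5342 0.0023 0.197 ] yaw 0.130 w 0.0123 F [-1.  -2.8 -4. ] tilt [ 0.011 -0.008 -1.   ]
shift [ 0.7 -0.1 -0.3] turn 0.005
10 [0.5383 0.0028 0.2036] [ 3.7  0.  -5.5]
12 [0.542  0.0033 0.2098] [  7.5   0.1 -11.6]
14 [0.5459 0.0037 0.2159] [ 11.5   0.2 -17.7]
17 [0.5521 0.0045 0.2247] [ 17.8   0.3 -26.5]
20 [0.5588 0.0054 0.2332] [ 24.7   0.4 -34.9]
```

View pics/s10.png

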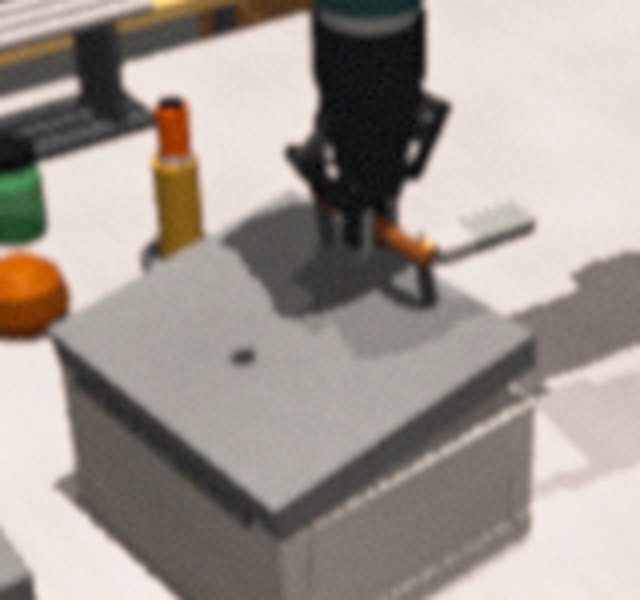

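The lid is rising: a gap is opening along the front-side edge near zoom (530,385), the grip is intact and the load is about 4 N. Continuing.

drive_tool(
  steps=[
    [3.5, 0, -5.5, 0, -1],
    [7.5, 0, -11.5, 0, -1],
    [11.5, 0, -17.5, 0, -1],
    [18, 0, -26.5, 0, -1],
    [24.5, 0.5, -35, 0, -1],
  ],
)

```text
clock: 12.05
position: [0.5576, 0.0051, 0.234]
ee_rot: [0.005, 0.998, 0.065, 0.005]
contact_force: [-5.5, -1.7, -1.6]
width: 0.0125
```

```bash
python3 -c "
from h import *
go(.5588,.0054,.2332,.125)
arc((.5232,.0009,.1708),.125,[22,24,26.5,29,31.5])
"
```

```text
clk 12.05 pos [0.5576 0.0051 0.234 ] yaw 0.130 w 0.0125 F [-5.5 -1.7 -1.6] tilt [ 0.01  -0.009 -1.   ]
shift [ 1.2 -0.1  0.8] turn 0.005
22 [0.5635 0.006  0.2387] [ 6.   0.  -4.6]
24 [0.5684 0.0066 0.244 ] [11.   0.1 -9.9]
26.5 [0.5747 0.0074 0.2504] [ 17.4   0.2 -16.2]
29 [0.5814 0.0082 0.2565] [ 24.2   0.3 -22.3]
31.5 [0.5883 0.0091 0.2623] [ 31.2   0.4 -28. ]
```

drive_tool(
  steps=[
    [6, 0, -4.5, 0, -1],
    [11, 0, -10, 0, -1],
    [17.5, 0, -16, 0, -1],
    [24, 0.5, -22.5, 0, -1],
    [31, 0.5, -28, 0, -1],
  ],
)

```text
clock: 12.55
position: [0.586, 0.0086, 0.2639]
ee_rot: [0.005, 0.998, 0.065, 0.002]
contact_force: [-9.0, -4.2, 5.0]
width: 0.0125
```

```bash
python3 -c "
from h import *
go(.5883,.0091,.2623,.125)
arc((.5232,.0009,.1708),.125,[33.5,35.5,37.5,39,40])
im=manip.get_image('scene')
cv2.imwrite('pics/s11.png',cv2.resize(im[80:260,170:330],None,fx=3.3,fy=3.3,interpolation=cv2.INTER_CUBIC))
"
```

```text
clk 12.55 pos [0.586  0.0086 0.2639] yaw 0.130 w 0.0125 F [-9.  -4.2  5. ] tilt [ 0.005 -0.01  -1.   ]
shift [ 2.4 -0.2  1.6] turn 0.005
33.5 [0.5939 0.0098 0.2667] [ 8.1 -0.1 -2.8]
35.5 [0.5998 0.0105 0.2709] [14. -0. -7.]
37.5 [0.6058 0.0113 0.2749] [ 20.    0.1 -11. ]
39 [0.6103 0.0118 0.2778] [ 24.7   0.1 -13.8]
40 [0.6134 0.0122 0.2796] [ 27.8   0.1 -15.6]
```

View pics/s11.png

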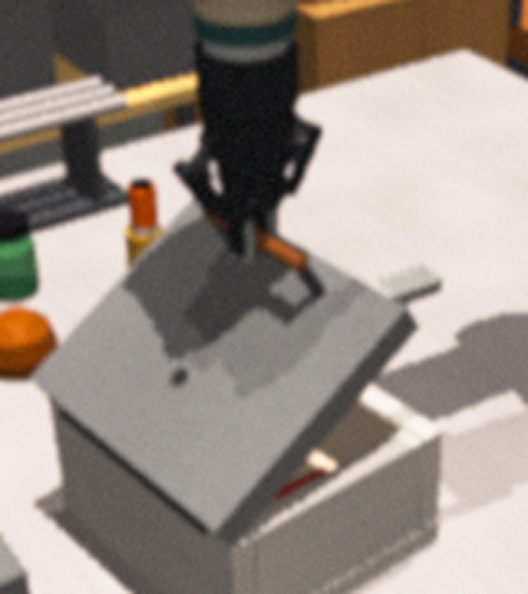

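```bash
python3 -c "
from h import *
s=manip.get_state()
go(.5883,.0091,.2623,.125)
arc((.5862,.0088,.2636),.125,[33.5,35.5,37.5,39,40],31.5)
"
```

```text
clk 12.60 pos [0.5874 0.0088 0.2651] yaw 0.130 w 0.0125 F [-7.4 -2.1  5.7] tilt [ 0.008 -0.009 -1.   ]
shift [ 0.9 -0.2  2.8] turn 0.005
33.5 [0.5919 0.0095 0.268 ] [ 4.6 -0.1 -2.9]
35.5 [0.5977 0.0102 0.2722] [10.5 -0.  -7.1]
37.5 [0.6037 0.011  0.2762] [ 16.5   0.  -11.1]
39 [0.6083 0.0116 0.2791] [ 21.2   0.1 -13.9]
40 [0.6114 0.012  0.281 ] [ 24.3   0.1 -15.7]
```

drive_tool(
  steps=[
    [5, 0, -3, 0, -1],
    [10.5, 0, -7, 0, -1],
    [16.5, 0, -11, 0, -1],
    [21, 0, -14, 0, -1],
    [24, 0, -15.5, 0, -1],
  ],
)

```text
clock: 13.1
position: [0.6107, 0.0116, 0.2824]
ee_rot: [0.005, 0.998, 0.065, 0.003]
contact_force: [-6.0, -3.4, 3.7]
width: 0.0124
```

drive_tool(
  steps=[
    [0, 0, 0, 0, -1],
    [0, 0, 0, 0, -1],
  ],
)

```text
clock: 13.3
position: [0.6109, 0.0117, 0.2826]
ee_rot: [0.006, 0.998, 0.065, 0.003]
contact_force: [-2.9, -3.3, -2.4]
width: 0.0125
```

```bash
python3 -c "
from h import *
go(.6114,.012,.281,.125)
s=manip.get_state()
d=s['position']-np.array([.5232,.0009,.1708]);ch=np.linalg.norm(d);print('ang',np.degrees(2*np.arcsin(ch/2/.2073)))
for n in('scene','top'):
  im=manip.get_image(n);cv2.imwrite('pics/%s12.png'%n,im)
  a,b,c,d=dict(scene=(165,70,345,260),top=(200,80,360,240))[n]
  cv2.imwrite('pics/%s12z.png'%n,cv2.resize(im[b:d,a:c],None,fx=3,fy=3,interpolation=cv2.INTER_CUBIC))
"
```

```text
clk 13.30 pos [0.6109 0.0117 0.2826] yaw 0.130 w 0.0125 F [-2.9 -3.3 -2.4] tilt [ 0.007 -0.011 -1.   ]
shift [ 0.5 -0.3  1.6] turn 0.005
ang 40.22181163621276
```

View pics/scene12z.png

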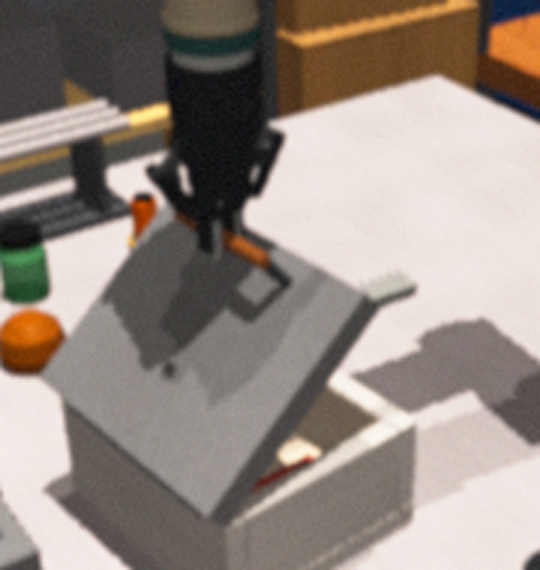

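View pics/top12z.png

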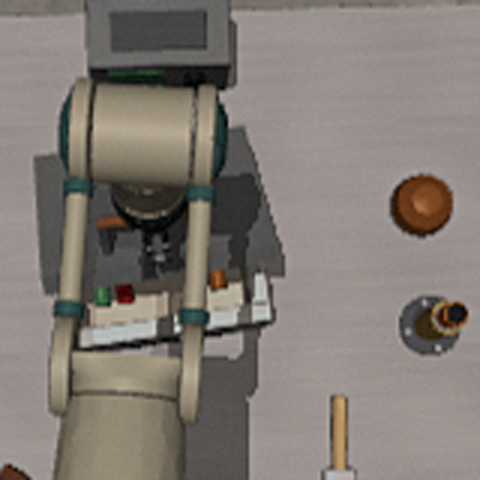

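The lid is open and still held: scene zoom shows the port at (169,370), the lid's free corner at about (368,297) and the bar between the fingers at (225,235). I'll check the angle independently from these points.

```bash
python3 -c "
from h import *
from scipy.optimize import minimize_scalar
yaw=.125;c=np.array([.6075,.0115,0])
def P(x,y,z,a):
    a=np.radians(a);dx,dz=x-.11,z-.12
    X=.11+dx*np.cos(a)+dz*np.sin(a);Z=.12-dx*np.sin(a)+dz*np.cos(a)
    return c+np.array([X*np.cos(yaw)-y*np.sin(yaw),X*np.sin(yaw)+y*np.cos(yaw),Z])
Z=lambda p:(p-[165,70])*3
for a in(35,38,40,42,45):
    print(a,Z(proj('scene',[P(.035,0,.1485,a),P(-.11,.13,.1485,a),P(-.085,.06,.1905,a),P(.11,.13,.1485,a)])).round().tolist())
go(.6109,.0117,.2826,.125)
"
```

```text
35 [[173.0, 371.0], [377.0, 299.0], [279.0, 265.0], [210.0, 514.0]]
38 [[169.0, 371.0], [370.0, 294.0], [271.0, 262.0], [209.0, 516.0]]
40 [[167.0, 370.0], [365.0, 291.0], [265.0, 260.0], [208.0, 517.0]]
42 [[164.0, 370.0], [360.0, 288.0], [259.0, 259.0], [207.0, 518.0]]
45 [[161.0, 370.0], [352.0, 284.0], [249.0, 258.0], [206.0, 520.0]]
clk 13.40 pos [0.6107 0.0116 0.2825] yaw 0.130 w 0.0126 F [-2.1 -2.9 -1.7] tilt [ 0.007 -0.011 -1.   ]
shift [ 0.2 -0.1 -0.1] turn 0.005
```

Image features give about 38–40°, and the handle travel gives 40.2°. One short hold to check stability, then hand in.

drive_tool(
  steps=[
    [0, 0, 0, 0, -1],
    [0, 0, 0, 0, -1],
    [0, 0, 0, 0, -1],
    [0, 0, 0, 0, -1],
    [0, 0, 0, 0, -1],
  ],
)

```text
clock: 13.9
position: [0.6106, 0.0116, 0.2825]
ee_rot: [0.006, 0.998, 0.065, 0.003]
contact_force: [-2.1, -3.2, -2.5]
width: 0.0127
```

```bash
python3 -c "
from h import *
go(.6107,.0116,.2825,.125)
im=manip.get_image('scene');cv2.imwrite('pics/s13.png',im[70:320,120:400])
print(np.abs(im[:,165:345].astype(int)-cv2.imread('pics/scene12.png')[:,165:345]).max())
print(manip.sign_off())
"
```

```text
clk 13.90 pos [0.6106 0.0116 0.2825] yaw 0.130 w 0.0127 F [-2.1 -3.2 -2.5] tilt [ 0.007 -0.011 -1.   ]
shift [ 0.1  0.  -0. ] turn 0.005
31
the job is handed in; nothing more can be done
None
```

View pics/s13.png

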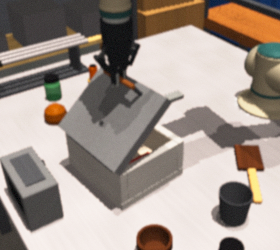

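The probe is standing in the brass cup and the lid is held open at about 40 degrees. I handed the job in at about 14 s with the gripper still on the handle.

- **Probe:** I lifted it straight out of the port and lowered it into the cup until the collar touched the rim. Contact showed as 6 N at a TCP height of 0.1205 m, against 0.120 m expected. After release, the camera showed it upright with the collar on the rim.
- **Lid:** I pinched the handle bar with a 40 N squeeze and raised it along its arc. The handle's travel gives 40.2 degrees, and the lid features in the scene image give about 38 to 40 degrees.
- **Hold:** Over the last half second the arm pose stayed the same to within 0.2 mm. The load on the tool was about 5 N and the grip opening stayed at 12.7 mm.
- **Other things on the bench:** The arm only worked at the probe, cup and handle, and no moved objects showed in the last pictures. I did not measure the positions of the bystanders.

No check failed. During the raise the sideways load on the handle reached about 9 N near 31 degrees, so I re-referenced the arc to the measured position and the load dropped.

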